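# Hold the sample handle over its copy in the lathe

### The arm

A 6-joint arm with a two-finger parallel gripper is mounted at the origin on the work surface. World frame = base frame: x ahead of the robot, y to its left, z up, the work surface at z = 0. Lengths are in m, angles in degrees, forces in N, time in s.
With the tool pointing down it reaches from about 0.15 to 0.775 m from the base axis. Payload 6.1 kg.
Tool frame: the origin (TCP) lies at the very end of the fingers, on their centre line; the grasp point (between the pads) lies 19 mm behind it (env.hold_point_z is the distance from the TCP to the grasp point, in m); z points along the fingers, y is the line along which they close (so a half turn about z gives the same grasp; the last joint's range is limited). The gripper opens to 85 mm and grips with 20 to 120 N. Pads are 22 mm wide; open, the fingers measure 114 mm over their backs; the gripper's body (76 mm by 85 mm) begins 54 mm behind the grasp point. The pads swing forward as they close: fully open they stand 13 mm farther back than shut.
Start: joints at [-76.719, 7.208, -2.269, 80.523, 0, 90], TCP at [0.121, -0.511, 0.231] pointing down, gripper open.
Joint ranges: [-155.77, 155.77], [-54.66, 111.73], [-72.52, 77.12], [-102.08, 115.82], [-83.92, 84.16], [-180, 180]. Speed limits (degrees/s): [136.94, 136.94, 172.46, 180, 180, 180].

### API

Orientations are given as [roll, pitch, yaw] about the fixed x, y, z axes, in that order (R = Rz(yaw) Ry(pitch) Rx(roll)).
In Python, from bench import env, capture gives the robot as it stands.
- The arm moves only by the tool apply_moves, never from a script. Its argument "rows" is a list of rows, each an object with "delta_pos": the shift along the tool's x, y, z normalised to -1 to 1, where 1 is 0.2 m, a list of three; "turn": the turn about the tool's z normalised to -1 to 1, where 1 is 45 degrees. In form: [{"delta_pos": [tx, ty, tz], "turn": turn}, ...]. A call has 1 to 20 rows; each row shifts and turns the commanded pose from where the row before left it, along the tool's axes as they then stand; what a row does not reach is not made up. A row lasts 1/8 s, in which the tool goes at most 62.5 mm and 10.7 degrees, less where a joint would pass 70% of its speed; a pose out of reach is approached as far as the arm can. A call with a number of a shift or a turn outside -1 to 1 is refused whole. A call with a gripper value outside its range is refused whole. "fingers" is the closure, from -1 (fully open) to 1 (shut), set as the call begins (left out, the last holds). The fingers move at their own pace and stop on an object; "force" is the grip in N (left out, the last holds). Time passes only in rows, so rows that do not move let the fingers close. It gives the time, the measured TCP pose, the force, the opening and the grip force at its end, in the units of the state.
- env.get_obs(): the state, without advancing time (a new reading comes with each control period).
- capture(name): name is "scene" or "side" or "wrist"; returns a dict with "color" (400x640x3 uint8, red, green, blue), "vertical_fov" (degrees; the focal length in pixels is half the picture's height over the tangent of half this angle, whatever the lens; pixels are square), "cx", "cy" (the principal point, pixels), "R" (3x3) and "t" (3): a world point X has camera coordinates R X + t. Camera axes: x right, y down, z forward; pixel columns grow to the right and rows downward; lengths in m; the calibration is good to about 2 mm. A picture is of the moment at which its call begins. There is no depth.
- env.close_job(): hands the job in; it is judged then, once.
The state is a dict: "time": time; "qpos": joint angles; "joint_velocities": joint speeds; "tau": joint torques, N m; "ee_pos": TCP position; "orientation": TCP orientation; "contact_force": force on the tool from outside, world axes, zero at the start; "ft_torque": the same for the moment, N m; "width": finger opening in m; "finger_force": force on a finger pad.
Only numpy, scipy, OpenCV 4.12 (cv2) and the standard library are available. Lean on these libraries where they do the work, as an engineer would, in place of code of your own. Each camera call takes 0.05 s, during which the arm holds its last target. There are 200 camera calls.

### The job

I am turning a copy of the finished ball-ended handle that is clamped in the small vice: slide the vice's jaw back to free that handle, lift it out and carry it over the bench to the lathe so that I can compare the two. Hold it level and still straight above the half-turned work, end for end with it and ball above ball, about a finger's breadth (14 mm) clear between the two balls, touching neither the work nor any part of the lathe, and leave the other things on the bench where they lie. The job finishes with you still holding the handle there: do not put it down or let go.

Things in the scene. Friction and masses are not known exactly. Their poses are not given: they have to be found in the camera images.
- handle: the sample: finished turned handle, plain pale wood, 210 mm long, 65 to 110 g, lying level in the vice. Origin on its axis at mid length; y runs along it towards the ball end (being round, its x and z may point anywhere). Along y: tenon 20 mm diameter from -105, bead 30 mm at -76, straight grip 26 mm diameter from -74 to +53, neck 19 mm to +73, ball 36 mm to +105. Centre of mass at y = +8 mm
- handle_ball (a point): point on the handle's axis at its ball end (handle y = +105 mm). The vice jaws cover 40 mm of the straight grip (their middle at handle y = -22 to -6 mm); the grip is bare on both sides of them
- handle_tenon (a point): point on the handle's axis at its plain (tenon) end (handle y = -105 mm)
- vice: small blue vice, fixed, 170 mm long (x), 120 mm wide over its ears. Origin on the bench under its middle; x points from the knob end to the fixed jaw, z up. Jaws 40 mm wide (y), tops 55 mm high, with V grooves that trap the handle: its axis lies along vice y at x = +36 mm, 41 mm high, ball towards +y. It rests on the ways (28 mm high, 70 mm wide), also when the jaw is open
- vice_jaw (a joint): travel of the moving jaw with its screw and knob, m: 0 = closed on the handle, 0.045 = fully open. It slides towards vice -x, away from the fixed jaw, with about 3 N of drag (quick release: the knob is pulled straight, not turned) and stays where it is left; 0.02 or more frees the handle
- vice_knob (a point): centre of the round knurled steel knob, 30 mm diameter, 30 mm long along vice x, on the outer end of the jaw's screw: 116 mm from the vice's middle towards vice -x when closed, 38 mm above the bench; it moves with the jaw. Axes as the vice's. The blocks at the two ends of the vice are 40 mm wide (y) and 55 mm high
- lathe: small grey lathe bolted to the bench, 530 mm long (y), its axis along y 88 mm high. Origin on the bench below the middle of the work; its -x side faces the robot. Headstock at +y (from y = +126 mm, top 150 mm high), tailstock at -y (y = -126 to -233 mm, top 112 mm high), tool rest (130 mm bar along y at x = -47 mm, y = -10 mm, top 97 mm high)
- work: the half-turned copy, pale wood, fixed between the lathe's centres, 210 mm long, axis level 88 mm high. Origin on its axis at mid length; y runs along it towards its ball end, at the tailstock; z up. Cylinder 33 mm diameter from y = -105 to +47 mm, neck 19 mm to +73, ball 36 mm to +105. With the sample straight above and 14 mm clear between the balls the axes are 50 mm apart
- work_ball (a point): point on the work's axis at its ball end (work y = +105 mm)
- work_plain (a point): point on the work's axis at its plain end, at the headstock (work y = -105 mm)
- oil_bottle: standing amber bottle, 58 mm diameter, 145 mm high, origin under its middle; leave alone
- blank0: square wooden blank 32 x 230 x 32 mm lying along its y, origin under its middle; leave alone
- blank1: a second blank like blank0, beside it; leave alone
- gouge: turning gouge lying along its x, 285 mm long, 26 mm high, handle towards -x, origin under its middle; leave alone
- short0: short finished skewer handle without a ball, 120 mm long, 28 mm thick, lying along its y, origin under its middle; leave alone
- short1: a second short skewer handle like short0; leave alone
- wax_tin: round aluminium tin, 72 mm diameter, 40 mm high, origin under its middle; leave alone
- caliper: steel sliding caliper lying flat, 150 mm long along its x, 7 mm thick, jaws towards its +y, origin under its beam's middle; leave alone
Things that resemble listed ones, but are neither listed nor needed, are in the scene too. Leave any red look-alike of the vice alone.

How it is judged:
By the outcome, as a careful person would: the job done as asked, in the order asked, and still so for the second after the job is handed in, while the arm keeps its last pose, push and grip.
It also fails if it takes over 54 s, if anything falls off the work surface, if the arm or the gripper's body presses on something with over 40 N, if the wrist force passes 120 N, or if a joint passes its speed limit or range.

## Working session

There is one attempt and no reset: what is moved stays moved. The work goes in short steps, Python scripts to look and compute and a tool call to move; the robot and the scene stay as the last step left them, time stands still between calls to the robot, and variables do not carry over. Pictures are saved under pics/ and viewed, at most 10 in all, crops included, and the job is handed in when it is done.

Besides the shell and the picture viewer there is one more tool, called after "Emit:" as name([rows], argument=value, ...), one row to a line, values as JSON. apply_moves: Moves the arm, as the interface text tells. Scaled input: -1 to 1 covers 0.2 m each way for a shift and 45 degrees each way for a turn. Its arguments: {"type":"object","properties":{"rows":{"type":"array","items":{"type":"object","properties":{"delta_pos":{"type":"array","items":{"type":"number"}},"turn":{"type":"number"}}}},"fingers":{"type":"number"},"force":{"type":"number"}},"required":["rows"]}

```bash
mkdir -p pics; cat > h.py <<'E'
import numpy as np, cv2, pickle, os
from bench import env, capture
def snap(name, fn):
    c=capture(name); cv2.imwrite(f'pics/{fn}.png', c['color'][:,:,::-1]); pickle.dump(c,open(f'pics/{fn}.pkl','wb')); return c
def load(fn): return pickle.load(open(f'pics/{fn}.pkl','rb'))
def f(c): return 200/np.tan(np.radians(c['vertical_fov'])/2)
def proj(c,X):
    p=np.asarray(c['R'])@np.asarray(X,float)+np.asarray(c['t']); return np.array([c['cx'],c['cy']])+f(c)*p[:2]/p[2]
def onz(c,u,v,z):
    R=np.asarray(c['R']);t=np.asarray(c['t']);d=R.T@np.array([(u-c['cx'])/f(c),(v-c['cy'])/f(c),1]);o=-R.T@t
    return o+d*(z-o[2])/d[2]
E
python3 - <<'E'
from h import *
for n in ('scene','side'):
    c=snap(n,n+'0'); print(n,c['vertical_fov'],c['cx'],c['cy'],(-np.asarray(c['R']).T@c['t']).round(3))
a=cv2.imread('pics/scene0.png');b=cv2.imread('pics/side0.png')
print({k:np.round(v,3) for k,v in env.get_obs().items()}, env.hold_point_z)
E
```

```text
scene 49.31589652170431 325.0559143189417 194.38988087504111 [1.407 0.3   1.007]
side 44.31291877968217 316.3072827798574 205.9941948454816 [ 0.437 -1.059  1.228]
{'time': np.float64(0.1), 'qpos': array([-76.718,   7.239,  -2.321,  80.525,   0.   ,  90.003]), 'joint_velocities': array([ 0.088, -0.013,  0.147, -0.106, -0.031, -0.039]), 'tau': array([-0.0000e+00, -4.3691e+01,  3.5361e+01,  1.4000e-02, -0.0000e+00,
       -0.0000e+00]), 'ee_pos': array([ 0.121, -0.511,  0.231]), 'orientation': array([-179.916,   -0.   ,   13.279]), 'contact_force': array([-0.028, -0.325,  0.118]), 'ft_torque': array([ 0.015, -0.04 , -0.021]), 'finger_force': np.float64(0.0), 'width': np.float64(0.085)} 0.0187
```

```bash
ls .
```

```text
h.py
pics
```

View pics/scene0.png

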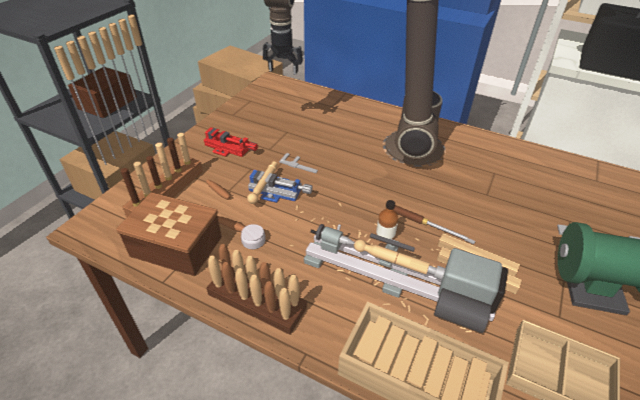

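View pics/side0.png

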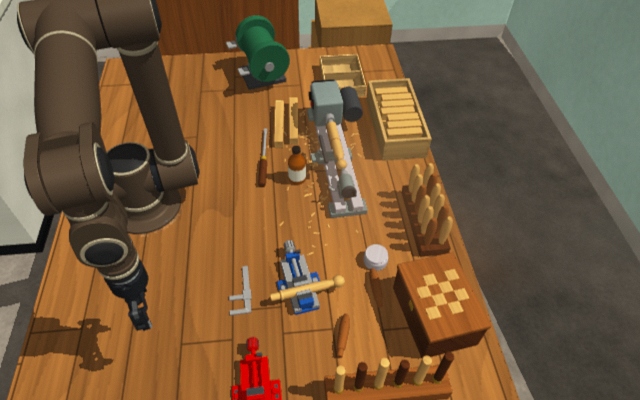

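The blue vice holding the pale ball-ended handle is at scene (272,185) and side (300,283). A red look-alike is at scene (230,143) and side (257,375), and it holds no pale handle. The lathe work is at scene (400,255) and side (337,145). The blue vice fits the description, so I'll enlarge it to confirm and to measure.

```bash
python3 - <<'E'
from h import *
a=cv2.imread('pics/scene0.png');b=cv2.imread('pics/side0.png')
r=lambda im,x,y,w,h,s:cv2.resize(im[y:y+h,x:x+w],None,fx=s,fy=s,interpolation=cv2.INTER_CUBIC)
# vice: scene (235,150) 80x60 x5 ; side (260,230) 100x90 
A=r(a,235,152,80,60,5); B=r(b,255,230,80+20,60+30,4)
im=np.zeros((360,800,3),np.uint8); im[:300,:400]=A; im[:360,400:]=B
cv2.imwrite('pics/vice.png',im)
A=r(a,300,215,160,75,5)
B=r(b,300,80,75,140,4)
cv2.imwrite('pics/lathe.png',A)
B=np.rot90(B); print(B.shape); im=np.zeros((375+300-80,800,3),np.uint8); im[:295]=r(a,300,217,160,59,5); im[295:595,:560]=B
cv2.imwrite('pics/lathe.png',im)
E
```

```text
(300, 560, 3)
```

View pics/vice.png

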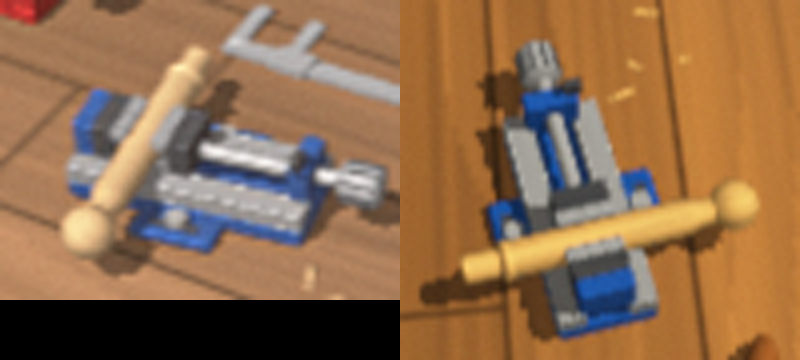

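View pics/lathe.png

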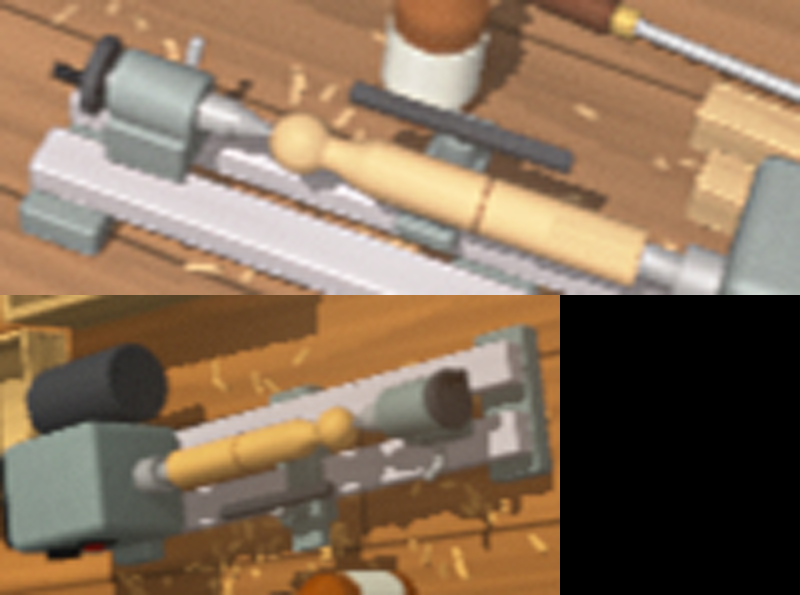

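Confirmed: the blue vice grips a pale handle with its ball end at scene (252,198) and side (339,281), and its knob is at scene (307,189) and side (290,246). The work's ball is at scene (360,245) and side (341,165), beside the tailstock. Next I'll fit the poses.

```bash
cat > fit.py <<'E'
from h import *
from scipy.optimize import least_squares
S=load('scene0');D=load('side0')
sv=lambda x,y:((x+.5)/5-.5+235,(y+.5)/5-.5+152)
dv=lambda x,y:((x-400+.5)/4-.5+255,(y+.5)/4-.5+230)
sl=lambda x,y:((x+.5)/5-.5+300,(y+.5)/5-.5+217)
dl=lambda x,y:((299-(y-295)+.5)/4-.5+300,(x+.5)/4-.5+80)
def W(p,l): c,s=np.cos(p[2]),np.sin(p[2]); return np.array([p[0]+c*l[0]-s*l[1],p[1]+s*l[0]+c*l[1],l[2]])
def rv(p):
    m=p[3]
    P={'b':(.036,m+.087,.041),'t':(.036,m-.105,.041),'k':(-.116,0,.038)}
    o=[(S,'b',sv(88,231)),(S,'t',sv(197,53)),(S,'k',sv(360,186)),(D,'b',dv(737,203)),(D,'t',dv(464,269)),(D,'k',dv(541,67))]
    return np.concatenate([proj(c,W(p,P[k]))-q for c,k,q in o])
c0=onz(D,300,283,.04);print(c0)
best=min((least_squares(rv,[c0[0],c0[1],y,.014]) for y in np.arange(-3,3.1,1)),key=lambda r:r.cost)
pv=best.x; print('vice',pv[:2].round(4),np.degrees(pv[2]),'m',pv[3].round(4)); print(best.fun.round(1))
def rw(p):
    o=[(S,.087,sl(299,143)),(S,-.105,sl(641,257)),(D,.087,dl(339,428)),(D,-.105,dl(169,472))]
    return np.concatenate([proj(c,W(p,(0,y,.088)))-q for c,y,q in o])
c0=onz(D,336,145,.088)
bw=min((least_squares(rw,[c0[0],c0[1],y]) for y in np.arange(-3,3.1,1)),key=lambda r:r.cost)
pw=bw.x; print('work',pw[:2].round(4),np.degrees(pw[2])); print(bw.fun.round(1))
E
python3 fit.py
```

```text
[ 0.47325311 -0.35951331  0.04      ]
vice [ 0.474  -0.3443] -79.89853071798115 m 0.0141
[-0.3 -0.1 -0.1  0.6 -0.3 -0.4 -0.6 -0.   0.2  0.1 -0.  -0.7]
work [0.6352 0.1295] 183.51862328078104
[ 0.6 -0.1  0.1 -0.2  0.2 -1.2  0.5  2.2]
```

```bash
cat >> fit.py <<'E'
np.save('pv.npy',pv);np.save('pw.npy',pw)
for n,l in (('knob',(-.116,0,.038)),('handle0',(.036,pv[3],.041)),('grasp',(.036,pv[3]+.036,.041))): print(n,W(pv,l).round(4))
print('work grasp',W(pw,(0,.036,.138)).round(4), 'bottle',onz(D,297,183,0).round(3),'caliper',onz(D,245,310,0).round(3))
E
cat >> h.py <<'E'
def delta(tp,yaw=None):
    o=env.get_obs(); from scipy.spatial.transform import Rotation as Q
    R=Q.from_euler('xyz',o['orientation'],degrees=True).as_matrix()
    d=R.T@(np.asarray(tp)-o['ee_pos']); print('pos',o['ee_pos'].round(4),'rpy',o['orientation'].round(2),'q',o['qpos'].round(1)); print('norm total shift',(d/.2).round(4),'mm',(d*1e3).round(1), 'min rows',np.ceil(np.linalg.norm(d)/.06))
    if yaw is not None:
        t=-((yaw-o['orientation'][2]+180)%360-180); print('turn total',round(t/45,4),'deg',round(t,2),'rows',np.ceil(abs(t)/10.5))
E
python3 fit.py; python3 -c "
from h import *
delta([.4537,-.230,.15],100.1)"
```

```text
[ 0.47325311 -0.35951331  0.04      ]
vice [ 0.474  -0.3443] -79.89853071798115 m 0.0141
[-0.3 -0.1 -0.1  0.6 -0.3 -0.4 -0.6 -0.   0.2  0.1 -0.  -0.7]
work [0.6352 0.1295] 183.51862328078104
[ 0.6 -0.1  0.1 -0.2  0.2 -1.2  0.5  2.2]
knob [ 0.4537 -0.2301  0.038 ]
handle0 [ 0.4943 -0.3773  0.041 ]
grasp [ 0.5297 -0.371   0.041 ]
work grasp [0.6374 0.0936 0.138 ] bottle [0.495 0.049 0.   ] caliper [ 0.317 -0.406  0.   ]
pos [ 0.1205 -0.5106  0.2306] rpy [-179.92   -0.     13.28] q [-76.7   7.2  -2.3  80.5   0.   90. ]
norm total shift [ 1.9436 -0.9822  0.4044] mm [ 388.7 -196.4   80.9] min rows 8.0
turn total -1.9293 deg -86.82 rows 9.0
```

Emit:
apply_moves([
  {"delta_pos":[0.194,-0.098,0.04],"turn":0},
  {"delta_pos":[0.194,-0.098,0.04],"turn":0},
  {"delta_pos":[0.194,-0.098,0.04],"turn":0},
  {"delta_pos":[0.194,-0.098,0.04],"turn":0},
  {"delta_pos":[0.194,-0.098,0.04],"turn":0},
  {"delta_pos":[0.194,-0.098,0.04],"turn":0},
  {"delta_pos":[0.194,-0.098,0.04],"turn":0},
  {"delta_pos":[0.194,-0.098,0.04],"turn":0},
  {"delta_pos":[0.194,-0.098,0.04],"turn":0},
  {"delta_pos":[0.194,-0.098,0.04],"turn":0},
  {"delta_pos":[0,0,0],"turn":-0.193},
  {"delta_pos":[0,0,0],"turn":-0.193},
  {"delta_pos":[0,0,0],"turn":-0.193},
  {"delta_pos":[0,0,0],"turn":-0.193},
  {"delta_pos":[0,0,0],"turn":-0.193},
  {"delta_pos":[0,0,0],"turn":-0.193},
  {"delta_pos":[0,0,0],"turn":-0.193},
  {"delta_pos":[0,0,0],"turn":-0.193},
  {"delta_pos":[0,0,0],"turn":-0.193},
  {"delta_pos":[0,0,0],"turn":-0.193},
], fingers=-1, force=60)

```text
time: 2.6
ee_pos: [0.4529, -0.2309, 0.1509]
orientation: [-180.0, -0.0, 100.4]
contact_force: [0.1, 0.1, -0.3]
width: 0.0859
finger_force: 0.0
```

```bash
python3 -c "
from h import *
c=snap('wrist','w1'); delta([.4537,-.230,.022],100.1)
print('pred knob',proj(c,[.4537,-.2301,.038]))"
```

```text
pos [ 0.4529 -0.2309  0.1509] rpy [-1.7996e+02 -3.0000e-02  1.0067e+02] q [-27.    6.2 -13.6  70.3   0.   52.3]
norm total shift [0.0034 0.0052 0.6443] mm [  0.7   1.  128.9] min rows 3.0
turn total 0.0126 deg 0.57 rows 1.0
pred knob [322.40280864 201.09968469]
```

View pics/w1.png

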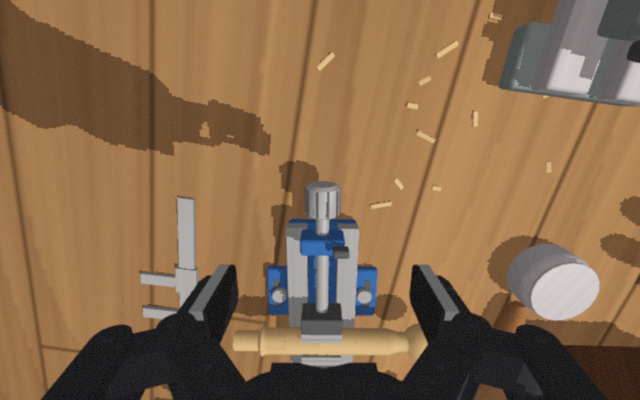

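The wrist view puts the knob at (323,200) against a prediction of (322,201), so the fit holds. I'll descend and grip it.

Emit:
apply_moves([
  {"delta_pos":[0.003,0.005,0.16],"turn":0.012},
  {"delta_pos":[0,0,0.16],"turn":0},
  {"delta_pos":[0,0,0.16],"turn":0},
  {"delta_pos":[0,0,0.16],"turn":0},
  {"delta_pos":[0,0,0],"turn":0},
  {"delta_pos":[0,0,0],"turn":0},
])

```text
time: 3.4
ee_pos: [0.4545, -0.2305, 0.0242]
orientation: [180.0, 0.0, 99.5]
contact_force: [-0.7, -0.7, 0.1]
width: 0.0853
finger_force: 0.0
```

Emit:
apply_moves([
  {"delta_pos":[0,0,0],"turn":0},
  {"delta_pos":[0,0,0],"turn":0},
  {"delta_pos":[0,0,0],"turn":0},
  {"delta_pos":[0,0,0],"turn":0},
  {"delta_pos":[0,0,0],"turn":0},
  {"delta_pos":[0,0,0],"turn":0},
], fingers=1, force=40)

```text
time: 4.15
ee_pos: [0.4519, -0.2309, 0.024]
orientation: [-179.8, 0.1, 99.5]
contact_force: [-9.4, -1.7, 9.5]
width: 0.029
finger_force: 39.3
```

Emit:
apply_moves([
  {"delta_pos":[0.024,0,0],"turn":0},
  {"delta_pos":[0.024,0,0],"turn":0},
  {"delta_pos":[0.024,0,0],"turn":0},
  {"delta_pos":[0.024,0,0],"turn":0},
  {"delta_pos":[0.024,0,0],"turn":0},
  {"delta_pos":[0.024,0,0],"turn":0},
  {"delta_pos":[0.024,0,0],"turn":0},
  {"delta_pos":[0.024,0,0],"turn":0},
  {"delta_pos":[0,0,0],"turn":0},
])

```text
time: 5.28
ee_pos: [0.4453, -0.1931, 0.0239]
orientation: [-179.7, 0.1, 99.5]
contact_force: [-11.5, -2.0, 10.6]
width: 0.0287
finger_force: 39.4
```

Emit:
apply_moves([
  {"delta_pos":[0,0,0],"turn":0},
  {"delta_pos":[0,0,0],"turn":0},
  {"delta_pos":[0,0,0],"turn":0},
  {"delta_pos":[0,0,0],"turn":0},
  {"delta_pos":[0,0,0],"turn":0},
  {"delta_pos":[0,0,0],"turn":0},
  {"delta_pos":[0,0,-0.2],"turn":0},
  {"delta_pos":[0,0,-0.2],"turn":0},
  {"delta_pos":[0,0,-0.2],"turn":0},
  {"delta_pos":[0,0,-0.2],"turn":0},
  {"delta_pos":[0,0,0],"turn":0},
], fingers=-1)

```text
time: 6.65
ee_pos: [0.4494, -0.1931, 0.1866]
orientation: [179.7, 0.2, 99.6]
contact_force: [0.7, 0.8, 0.2]
width: 0.0857
finger_force: 0.0
```

```bash
python3 -c "
from h import *
snap('wrist','w2');snap('scene','s2');snap('side','d2')
delta([.5297,-.371,.19],190.1)
im=cv2.imread('pics/w2.png'); a=cv2.imread('pics/d2.png')[220:320,240:360]
im2=np.zeros((600,800,3),np.uint8); im2[:400,:640]=im
cv2.imwrite('pics/c2.png',np.hstack([cv2.resize(im[100:400,150:500],None,fx=1.2,fy=1.2),cv2.resize(a,(360,360))]))"
```

```text
pos [ 0.4472 -0.1922  0.1823] rpy [-1.7994e+02 -4.0000e-02  9.9590e+01] q [-23.3   3.4 -12.6  74.1  -0.   57.2]
norm total shift [-0.9499  0.2576 -0.0393] mm [-190.    51.5   -7.9] min rows 4.0
turn total -2.0114 deg -90.51 rows 9.0
```

View pics/c2.png

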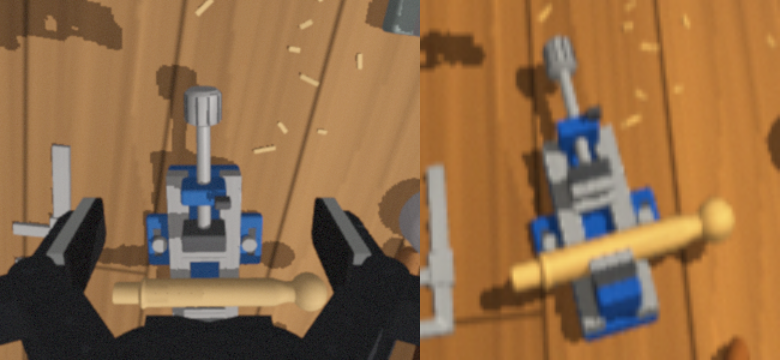

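```bash
python3 -c "
from h import *
c=load('w2');d=load('d2')
for n,C,t,b in (('w',c,(244,344),(407.3,343)),('d',d,(271.3,297.3),(338.5,280.6))):
  T=onz(C,*t,.041);B=onz(C,*b,.041); u=(B-T)/np.linalg.norm(B-T); print(n,T.round(4),B.round(4),np.linalg.norm(B-T),np.degrees(np.arctan2(u[1],u[0])),'grasp',(T+u*.141).round(4),(B-u*.051).round(4))
print('fitpred tenon/ball w', proj(c,[.4943-.105*np.cos(.1763),-.3773-.105*np.sin(.1763),.041]), proj(c,[.4943+.087*np.cos(.1763),-.3773+.087*np.sin(.1763),.041]))"
```

```text
w [ 0.3906 -0.3949  0.041 ] [ 0.582  -0.3616  0.041 ] 0.19430914444803143 9.847535295832227 grasp [ 0.5295 -0.3707  0.041 ] [ 0.5318 -0.3703  0.041 ]
d [ 0.3922 -0.3969  0.041 ] [ 0.5804 -0.3628  0.041 ] 0.19126193763152058 10.276739037121137 grasp [ 0.531  -0.3718  0.041 ] [ 0.5302 -0.3719  0.041 ]
fitpred tenon/ball w [244.25123951 344.61180876] [405.53928213 343.05398324]
```

Emit:
apply_moves([
  {"delta_pos":[-0.19,0.0515,-0.008],"turn":0},
  {"delta_pos":[-0.19,0.0515,-0.008],"turn":0},
  {"delta_pos":[-0.19,0.0515,-0.008],"turn":0},
  {"delta_pos":[-0.19,0.0515,-0.008],"turn":0},
  {"delta_pos":[-0.19,0.0515,-0.008],"turn":0},
  {"delta_pos":[0,0,0],"turn":-0.201},
  {"delta_pos":[0,0,0],"turn":-0.201},
  {"delta_pos":[0,0,0],"turn":-0.201},
  {"delta_pos":[0,0,0],"turn":-0.201},
  {"delta_pos":[0,0,0],"turn":-0.201},
  {"delta_pos":[0,0,0],"turn":-0.201},
  {"delta_pos":[0,0,0],"turn":-0.201},
  {"delta_pos":[0,0,0],"turn":-0.201},
  {"delta_pos":[0,0,0],"turn":-0.201},
  {"delta_pos":[0,0,0],"turn":-0.201},
  {"delta_pos":[0,0,0],"turn":0},
  {"delta_pos":[0,0,0],"turn":0},
])

```text
time: 8.93
ee_pos: [0.5298, -0.371, 0.1902]
orientation: [179.9, -0.1, -170.1]
contact_force: [-0.6, 0.6, -0.1]
width: 0.0854
finger_force: 0.0
```

```bash
python3 -c "
from h import *
delta([.5297,-.371,.024],190.1)"
```

```text
pos [ 0.5298 -0.371   0.1902] rpy [ 1.7993e+02 -7.0000e-02 -1.7010e+02] q [-35.   20.9  10.1  79.3  -0.  -44.9]
norm total shift [-3.000e-04 -1.000e-03  8.312e-01] mm [-1.000e-01 -2.000e-01  1.662e+02] min rows 3.0
turn total -0.0045 deg -0.2 rows 1.0
```

Emit:
apply_moves([
  {"delta_pos":[0,0,0.2],"turn":0},
  {"delta_pos":[0,0,0.2],"turn":0},
  {"delta_pos":[0,0,0.2],"turn":0},
  {"delta_pos":[0,0,0.15],"turn":0},
  {"delta_pos":[0,0,0.08],"turn":0},
  {"delta_pos":[0,0,0],"turn":0},
  {"delta_pos":[0,0,0],"turn":0},
])

```text
time: 9.8
ee_pos: [0.5309, -0.3717, 0.0267]
orientation: [-179.9, 0.1, -170.0]
contact_force: [0.1, -0.1, -0.1]
width: 0.0852
finger_force: 0.0
```

Emit:
apply_moves([
  {"delta_pos":[0,0,0],"turn":0},
  {"delta_pos":[0,0,0],"turn":0},
  {"delta_pos":[0,0,0],"turn":0},
  {"delta_pos":[0,0,0],"turn":0},
  {"delta_pos":[0,0,0],"turn":0},
  {"delta_pos":[0,0,0],"turn":0},
  {"delta_pos":[0,0,0],"turn":0},
], fingers=1, force=60)

```text
time: 10.68
ee_pos: [0.5303, -0.3711, 0.0257]
orientation: [-180.0, 0.0, -170.0]
contact_force: [-0.2, 2.9, 4.7]
width: 0.0239
finger_force: 58.7
```

Emit:
apply_moves([
  {"delta_pos":[0,0,-0.05],"turn":0},
  {"delta_pos":[0,0,-0.1],"turn":0},
  {"delta_pos":[0,0,-0.2],"turn":0},
  {"delta_pos":[0,0,-0.2],"turn":0},
  {"delta_pos":[0,0,-0.2],"turn":0},
  {"delta_pos":[0,0,-0.2],"turn":0},
  {"delta_pos":[0,0,0],"turn":0},
  {"delta_pos":[0,0,0],"turn":0},
])

```text
time: 11.68
ee_pos: [0.5299, -0.3713, 0.2145]
orientation: [180.0, -0.0, -170.0]
contact_force: [-0.5, 0.2, -2.3]
width: 0.0243
finger_force: 60.9
```

```bash
python3 -c "
from h import *
o=env.get_obs();print(o['contact_force'],o['ft_torque'])
delta([.6374,.0936,.215],93.5)
snap('scene','s3');snap('side','d3')
e=o['ee_pos']
for n in('s3','d3'):
  c=load(n);g=proj(c,e+[0,0,.015]);x,y=(int(v) for v in g);print(n,x-60,y-60)
  im=cv2.imread(f'pics/{n}.png')[y-60:y+60,x-60:x+60];cv2.imwrite(f'pics/{n}c.png',cv2.resize(im,(400,400),interpolation=cv2.INTER_CUBIC))
cv2.imwrite('pics/c3.png',np.hstack([cv2.imread('pics/s3c.png'),cv2.imread('pics/d3c.png')]))"
```

```text
[-0.53223922  0.24762284 -2.32179875] [ 0.05993481 -0.0455304   0.00492965]
pos [ 0.5299 -0.3713  0.2145] rpy [ 1.7998e+02 -5.0000e-02 -1.6996e+02] q [-35.   20.9  13.2  82.3  -0.  -45. ]
norm total shift [-0.9345  2.195  -0.0026] mm [-186.9  439.    -0.5] min rows 8.0
turn total 2.1453 deg 96.54 rows 10.0
s3 192 81
d3 261 185
```

View pics/c3.png

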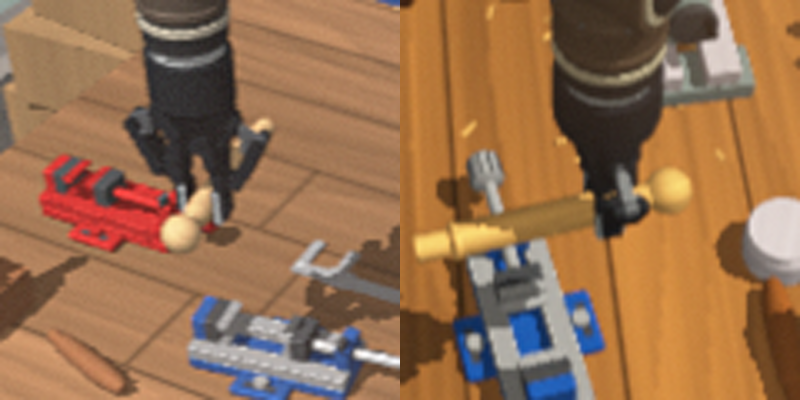

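The handle is held: in the crop its ball is at (180,235) scene and (672,190) side, and its tenon end at (263,126) and (418,246). I'll triangulate both ends to get its pose in the tool.

```bash
cat > tri.py <<'E'
from h import *
from scipy.optimize import least_squares
from scipy.spatial.transform import Rotation as Q
def handle(obs):  # obs: (cam, y along, uv); params: mid, yaw, pitch
    def ax(p): return np.array([np.cos(p[4])*np.cos(p[3]),np.cos(p[4])*np.sin(p[3]),np.sin(p[4])])
    def r(p): return np.concatenate([proj(c,p[:3]+ax(p)*y)-q for c,y,q in obs])
    return r,ax
E
python3 - <<'E'
from tri import *
S=load('s3');D=load('d3');k=120/400
s=lambda x,y:np.array([(x+.5)*k-.5+192,(y+.5)*k-.5+81]); d=lambda x,y:np.array([(x-400+.5)*k-.5+261,(y+.5)*k-.5+185])
r,ax=handle([(S,.087,s(180,235)),(S,-.105,s(264,126)),(D,.087,d(672,190)),(D,-.105,d(418,246))])
b=least_squares(r,[.49,-.377,.23,.17,0]);p=b.x;print(p[:3].round(4),np.degrees(p[3:]).round(2),b.fun.round(1))
o=env.get_obs();R=Q.from_euler('xyz',o['orientation'],degrees=True)
print('mid in tool mm',(R.inv().apply(p[:3]-o['ee_pos'])*1e3).round(1))
E
```

```text
[ 0.4952 -0.377   0.2279] [9.19 0.62] [-0.2  0.1  0.1 -0.1 -0.2 -0.1  0.1  0. ]
mid in tool mm [ 34.9   0.  -14.3]
```

Emit:
apply_moves([
  {"delta_pos":[-0.04,0.1,0],"turn":0},
  {"delta_pos":[-0.0895,0.2095,0],"turn":0},
  {"delta_pos":[-0.0895,0.2095,0],"turn":0},
  {"delta_pos":[-0.0895,0.2095,0],"turn":0},
  {"delta_pos":[-0.0895,0.2095,0],"turn":0},
  {"delta_pos":[-0.0895,0.2095,0],"turn":0},
  {"delta_pos":[-0.0895,0.2095,0],"turn":0},
  {"delta_pos":[-0.0895,0.2095,0],"turn":0},
  {"delta_pos":[-0.0895,0.2095,0],"turn":0},
  {"delta_pos":[-0.0895,0.2095,0],"turn":0},
  {"delta_pos":[-0.0895,0.2095,0],"turn":0},
])

```text
time: 13.15
ee_pos: [0.637, 0.0962, 0.2146]
orientation: [180.0, -0.1, -169.9]
contact_force: [-0.1, -0.5, -0.4]
width: 0.0242
finger_force: 60.9
```

Emit:
apply_moves([
  {"delta_pos":[0,0,0],"turn":0.1},
  {"delta_pos":[0,0,0],"turn":0.18},
  {"delta_pos":[0,0,0],"turn":0.18},
  {"delta_pos":[0,0,0],"turn":0.18},
  {"delta_pos":[0,0,0],"turn":0.18},
  {"delta_pos":[0,0,0],"turn":0.18},
  {"delta_pos":[0,0,0],"turn":0.18},
  {"delta_pos":[0,0,0],"turn":0.18},
  {"delta_pos":[0,0,0],"turn":0.18},
  {"delta_pos":[0,0,0],"turn":0.18},
  {"delta_pos":[0,0,0],"turn":0.18},
  {"delta_pos":[0,0,0],"turn":0.18},
  {"delta_pos":[0,0,0],"turn":0.065},
  {"delta_pos":[0,0,0],"turn":0},
  {"delta_pos":[0,0,0],"turn":0},
])

```text
time: 15.02
ee_pos: [0.6373, 0.0942, 0.2149]
orientation: [-180.0, -0.0, 93.6]
contact_force: [0.4, 1.0, -0.3]
width: 0.0239
finger_force: 60.9
```

```bash
python3 -c "
from h import *
o=env.get_obs();print(o['qpos'].round(1),o['time'])
w=snap('wrist','w4');s=snap('scene','s4');d=snap('side','d4')
A=cv2.resize(s['color'][150:300,300:470],(510,450),interpolation=cv2.INTER_CUBIC)
B=np.rot90(cv2.resize(d['color'][60:210,300:396],(288,450),interpolation=cv2.INTER_CUBIC),0)
cv2.imwrite('pics/c4.png',np.hstack([A,B])[:,:,::-1])"
```

```text
[ 8.4 20.6 12.7 82.2  0.  94.8] 15.025
```

View pics/c4.png

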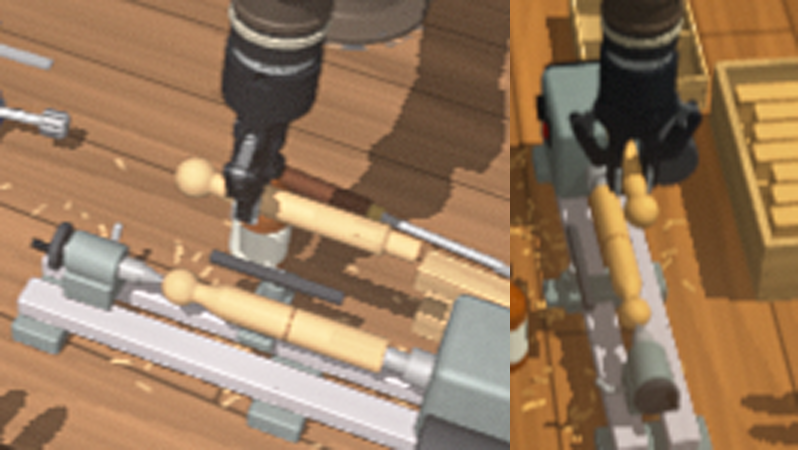

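View pics/w4.png

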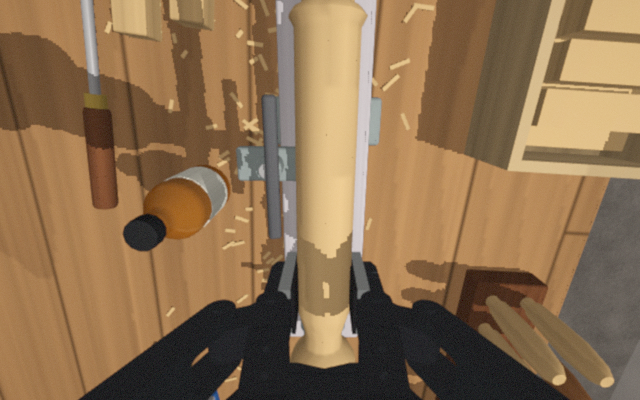

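Both balls and both plain ends point the same way. In full-frame pixels the sample's ball is at scene (364.7,209.2) and side (343.5,129.8), and the work's ball is at scene (360,246) and side (341.5,164). I'll refine the work's pose by silhouette fitting, and the held handle's pose as well.

```bash
cat > sil.py <<'E'
from tri import *
from scipy.optimize import minimize
K=4
WK=[(-.105,.0165),(.047,.0165),(.055,.0095),(.071,.0095)]+[(.087+.018*np.sin(a),.018*np.cos(a)) for a in np.linspace(-1.0,1.5,9)]
HD=[(-.105,.010),(-.079,.010),(-.078,.015),(-.074,.015),(-.073,.013),(.053,.013),(.06,.0095),(.071,.0095)]+WK[4:]
def draw(c,mid,yaw,pit,prof,roi):
    x0,y0,w,h=roi; a=np.array([np.cos(pit)*np.cos(yaw),np.cos(pit)*np.sin(yaw),np.sin(pit)])
    e=np.array([-np.sin(yaw),np.cos(yaw),0]);n=np.cross(a,e);m=np.zeros((h*K,w*K),np.uint8);th=np.linspace(0,2*np.pi,20)
    cs=[np.array([proj(c,mid+a*y+r*(e*np.cos(t)+n*np.sin(t))) for t in th]) for y,r in prof]
    for p,q in zip(cs,cs[1:]):
        P=((np.vstack([p,q])+.5-[x0,y0])*K-.5)*16
        cv2.fillConvexPoly(m,cv2.convexHull(P.round().astype(np.int32)),1,shift=4)
    return m>0
def mask(c,roi):
    x0,y0,w,h=roi;im=cv2.resize(c['color'][y0:y0+h,x0:x0+w],None,fx=K,fy=K,interpolation=cv2.INTER_CUBIC)
    H=cv2.cvtColor(im,cv2.COLOR_RGB2HSV).astype(int)
    return im,H
E
python3 - <<'E'
from sil import *
for n,roi,pts in (('scene0',(345,230,90,50),[(360,245),(385,255),(415,265),(400,245),(380,275),(375,262)]),('side0',(315,105,45,75),[(341,165),(337,150),(333,130),(345,130),(328,150),(340,125)])):
    c=load(n);H=cv2.cvtColor(c['color'],cv2.COLOR_RGB2HSV)
    print(n,[(tuple(H[v,u])) for u,v in pts])
E
```

```text
scene0 [(np.uint8(21), np.uint8(89), np.uint8(247)), (np.uint8(21), np.uint8(86), np.uint8(248)), (np.uint8(20), np.uint8(92), np.uint8(243)), (np.uint8(165), np.uint8(10), np.uint8(103)), (np.uint8(176), np.uint8(9), np.uint8(231)), (np.uint8(9), np.uint8(35), np.uint8(151))]
side0 [(np.uint8(17), np.uint8(153), np.uint8(198)), (np.uint8(18), np.uint8(149), np.uint8(206)), (np.uint8(19), np.uint8(150), np.uint8(230)), (np.uint8(14), np.uint8(166), np.uint8(103)), (np.uint8(9), np.uint8(39), np.uint8(124)), (np.uint8(8), np.uint8(23), np.uint8(197))]
```

```bash
cat >> sil.py <<'E'
def wood(c,roi,smin,vmin,seed):
    im,H=mask(c,roi);m=((H[...,0]>=12)&(H[...,0]<=28)&(H[...,1]>smin)&(H[...,2]>vmin)).astype(np.uint8)
    m=cv2.morphologyEx(m,cv2.MORPH_CLOSE,np.ones((9,9),np.uint8))
    l=cv2.connectedComponents(m)[1]; x=int((seed[0]-roi[0])*K);y=int((seed[1]-roi[1])*K); return l==l[y,x]
def iou(a,b,ign=None):
    if ign is not None:a=a&~ign;b=b&~ign
    return (a&b).sum()/(a|b).sum()
E
python3 - <<'E'
from sil import *
pw=np.load('pw.npy')
V=[(load('scene0'),(345,230,90,50),50,170,(385,255)),(load('side0'),(315,105,45,75),90,150,(337,150))]
M=[wood(*v) for v in V]
def cost(q,full=False):
    s=[iou(draw(v[0],np.array([q[0]/1e3,q[1]/1e3,.088]),np.radians(q[2]),0,WK,v[1]),m) for v,m in zip(V,M)]
    return s if full else -sum(s)
q0=[pw[0]*1e3,pw[1]*1e3,np.degrees(pw[2])-270]  # yaw of work +y axis = yaw+90
q0[2]=np.degrees(pw[2])+90-360
print(q0,cost(q0,True))
sim=np.array([q0]+[np.add(q0,d) for d in ([4,0,0],[0,4,0],[0,0,2])])
r=minimize(cost,q0,method='Nelder-Mead',options=dict(initial_simplex=sim,xatol=.05,fatol=1e-4));print('work',r.x.round(2),cost(r.x,True)); np.save('work.npy',r.x)
for i in (0,1):
    r1=minimize(lambda q:-cost(q,True)[i],r.x,method='Nelder-Mead',options=dict(initial_simplex=sim));print(i,r1.x.round(2),r1.fun)
E
python3 - <<'E'
from sil import *
# held handle in s4/d4 by points (ball, tenon end)
S=load('s4');D=load('d4');o=env.get_obs();R=Q.from_euler('xyz',o['orientation'],degrees=True)
roi=(355,195,95,50);m=wood(S,roi,50,150,(410,225))
ys,xs=np.nonzero(m);print('tenon-side comp bbox',xs.min()/4+355,xs.max()/4+355,ys.min()/4+195,ys.max()/4+195)
mid=R.apply([.035,0,-.0148])+o['ee_pos'];yaw=np.radians(o['orientation'][2]+180)
print(mid,np.degrees(yaw)-360)
mw=np.concatenate([mid*1e3,[np.degrees(yaw)-360,0]])
mm=m|wood(S,roi,50,150,(364,209))
grip=np.zeros_like(m); a=int((371-355)*4);b=int((393-355)*4);grip[:,a:b]=1
DR=(338,105,14,35) ; 
md=wood(D,(333,118,20,18),90,140,(343,130))
gd=None
def cost(q,f=False):
    p=np.array(q[:3])/1e3
    s=[iou(draw(S,p,np.radians(q[3]),np.radians(q[4]),HD,roi),mm,grip>0)]
    ball=proj(D,p+.087*np.array([np.cos(np.radians(q[3])),np.sin(np.radians(q[3])),0]))
    e=np.hypot(*(ball-[343.5,129.8]))
    return (s,e) if f else -s[0]+.03*e+ .002*abs(q[3]-mw[3])
print(cost(mw,True))
sim=np.array([mw]+[mw+d for d in np.diag([4,4,4,2,2])])
r=minimize(cost,mw,method='Nelder-Mead',options=dict(initial_simplex=sim,maxiter=400));print('handle',r.x.round(2),cost(r.x,True))
print('mid in tool',(R.inv().apply(r.x[:3]/1e3-o['ee_pos'])*1e3).round(1))
E
```

```text
[np.float64(635.2335911615711), np.float64(129.4830185992084), np.float64(-86.48137671921893)] [np.float64(0.6632838162474873), np.float64(0.7213871308016878)]
work [635.2  128.89 -87.29] [np.float64(0.6669285153181461), np.float64(0.724635761589404)]
0 [633.71 128.07 -87.34] -0.6775216852540272
1 [638.73 131.35 -87.69] -0.7307384697414023
tenon-side comp bbox 355.0 449.75 195.0 244.75
[0.63538045 0.1287766  0.22994875] -86.45278727990387
([np.float64(0.35126971697057835)], np.float64(0.5079053411812202))
handle [636.28 132.7  228.44 -86.91   1.43] ([np.float64(0.3880579887541598)], np.float64(8.38499328116662e-06))
mid in tool [ 38.9   1.1 -13.3]
```

```bash
python3 - <<'E'
from sil import *
q=np.load('work.npy')
for v in ((load('scene0'),(345,230,90,50)),(load('side0'),(315,105,45,75))):
    m=draw(v[0],np.array([q[0]/1e3,q[1]/1e3,.088]),np.radians(q[2]),0,WK,v[1]);im,H=mask(*v)
    i=cv2.erode(m.astype(np.uint8),np.ones((9,9)))>0; o=~(cv2.dilate(m.astype(np.uint8),np.ones((15,15)))>0)
    for k in range(3): print('in',np.percentile(H[i][:,k],[2,10,50,90]),'out',np.percentile(H[o][:,k],[10,50,90,98]))
E
```

```text
in [15. 16. 20. 21.] out [  9.  13. 175. 177.]
in [ 79.  83.  93. 105.] out [  8.  39. 120. 124.]
in [207. 225. 244. 250.] out [117. 173. 226. 237.]
in [16. 17. 18. 20.] out [10. 15. 47. 60.]
in [142. 145. 151. 154.] out [ 21.  43. 172. 176.]
in [131. 144. 215. 235.] out [ 70. 112. 187. 209.]
```

```bash
cat >> sil.py <<'E'
def wood(c,roi,lim,seeds):
    im,H=mask(c,roi);h0,s0,s1,v0=lim
    m=((H[...,0]>=h0)&(H[...,0]<=28)&(H[...,1]>s0)&(H[...,1]<s1)&(H[...,2]>v0)).astype(np.uint8)
    m=cv2.morphologyEx(cv2.morphologyEx(m,cv2.MORPH_OPEN,np.ones((5,5),np.uint8)),cv2.MORPH_CLOSE,np.ones((9,9),np.uint8))
    l=cv2.connectedComponents(m)[1];out=np.zeros(m.shape,bool)
    for s in seeds: out|=l==l[int((s[1]-roi[1])*K),int((s[0]-roi[0])*K)]
    return out
SL=(14,50,113,180);DL=(15,105,168,115)
E
cat > fin.py <<'E'
from sil import *
def fit(V,M,G,prof,q0,z=None):
    # q: x,y mm, yaw, [z, pitch]
    f=lambda q:[iou(draw(v[0],np.array([q[0],q[1],88 if z is None else q[3]])/1e3,np.radians(q[2]),0 if z is None else np.radians(q[4]),prof,v[1]),m,g) for v,m,g in zip(V,M,G)]
    sim=np.array([q0]+[np.add(q0,d) for d in np.diag([3,3,2,3,1.5][:len(q0)])])
    r=minimize(lambda q:-sum(f(q)),q0,method='Nelder-Mead',options=dict(initial_simplex=sim,xatol=.05,fatol=1e-4,maxiter=500));return r.x,f(r.x)
def work(s,d):
    V=[(load(s),(345,230,90,50)),(load(d),(315,105,45,75))]
    M=[wood(*V[0],SL,[(360,245),(385,255),(415,265)]),wood(*V[1],DL,[(341,164),(337,150),(332,130)])]
    return fit(V,M,[None,None],WK,[635,129.3,-86.8])
if __name__=='__main__':
    q,s=work('scene0','side0');print('work',q.round(2),s);np.save('work.npy',q)
    S=load('s4');V=[(S,(355,195,95,50)),(load('d4'),(335,118,18,18))]
    M=[wood(*V[0],SL,[(364.5,209),(400,222),(425,228),(435,231)]),wood(*V[1],DL,[(343.5,130)])]
    G=[np.zeros_like(m) for m in M];G[0][:,int(16*4):int(39*4)]=1;G[1][:24]=1
    q,s=fit(V,M,G,HD,[635.4,128.8,-86.5,229.9,0],1);print('handle x y yaw z pitch',q.round(2),s)
    o=env.get_obs();R=Q.from_euler('xyz',o['orientation'],degrees=True);print(o['ee_pos'],o['orientation'],'mid in tool',(R.inv().apply(np.array([q[0],q[1],q[3]])/1e3-o['ee_pos'])*1e3).round(1))
E
python3 fin.py
```

```text
work [635.62 129.02 -87.77] [np.float64(0.8427751764162764), np.float64(0.8788361897170187)]
handle x y yaw z pitch [636.81 131.69 -88.07 228.33   0.89] [np.float64(0.7393066931413915), np.float64(0.7425782838552257)]
[0.63754117 0.09384283 0.21515   ] [-1.79981365e+02  2.05188129e-03  9.35472127e+01] mid in tool [ 37.8   1.6 -13.2]
```

Emit:
apply_moves([
  {"delta_pos":[-0.004,0.003,0.06],"turn":0},
  {"delta_pos":[0,0,0.08],"turn":0},
  {"delta_pos":[0,0,0.08],"turn":0},
  {"delta_pos":[0,0,0.08],"turn":0},
  {"delta_pos":[0,0,0.06],"turn":0},
  {"delta_pos":[0,0,0.05],"turn":0},
  {"delta_pos":[0,0,0.03],"turn":0},
  {"delta_pos":[0,0,0.015],"turn":0},
  {"delta_pos":[0,0,0],"turn":0},
  {"delta_pos":[0,0,0],"turn":0},
  {"delta_pos":[0,0,0],"turn":0},
  {"delta_pos":[0,0,0],"turn":0},
])

```text
time: 16.68
ee_pos: [0.6385, 0.0929, 0.1245]
orientation: [180.0, -0.0, 93.5]
contact_force: [-0.4, 0.2, -1.4]
width: 0.0236
finger_force: 60.9
```

```bash
python3 -c "
from h import *
delta([.6368,.093,.123],93.5)
s=snap('scene','s5');d=snap('side','d5')
A=cv2.resize(s['color'][190:300,330:450],(600,550),interpolation=cv2.INTER_CUBIC)
B=cv2.resize(d['color'][100:210,320:360],(200,550),interpolation=cv2.INTER_CUBIC)
cv2.imwrite('pics/c5.png',np.hstack([A,B])[:,:,::-1])"
```

```text
pos [0.6385 0.0929 0.1245] rpy [179.98  -0.    93.52] q [ 8.3 21.2  2.3 71.1 -0.  94.8]
norm total shift [ 0.0008 -0.0083  0.0076] mm [ 0.2 -1.7  1.5] min rows 1.0
turn total 0.0004 deg 0.02 rows 1.0
```

View pics/c5.png

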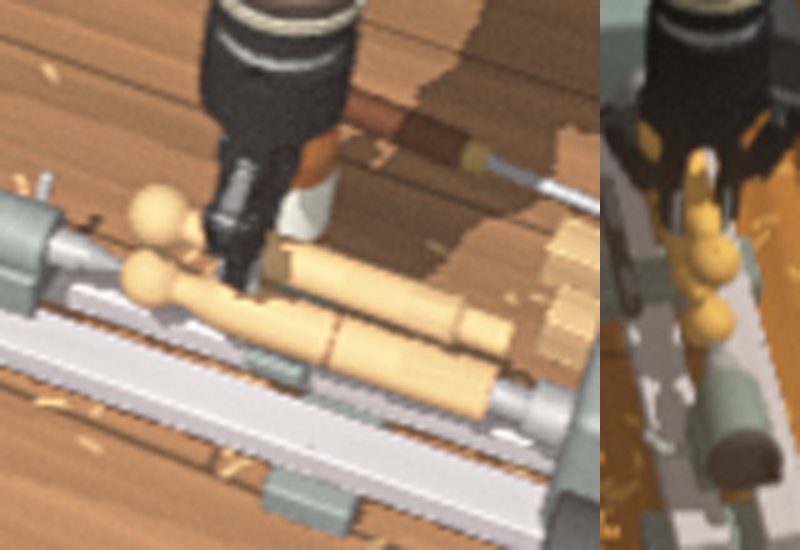

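The sample sits above the work, ball over ball: scene crop (159,215) over (148,278), side crop (715,258) over (708,319). I'll triangulate the difference between the two balls.

```bash
python3 - <<'E'
from h import *
from scipy.optimize import least_squares
S=load('s5');D=load('d5')
# sub-pixel ball centres: Hough on local upsampled crops, seeded by the viewed pixels
def hough(c,u,v):
    g=cv2.resize(c['color'][int(v)-12:int(v)+12,int(u)-12:int(u)+12],None,fx=8,fy=8,interpolation=cv2.INTER_CUBIC)
    z=cv2.HoughCircles(cv2.medianBlur(cv2.cvtColor(g,cv2.COLOR_RGB2GRAY),5),cv2.HOUGH_GRADIENT_ALT,1.5,200,param1=100,param2=.5,minRadius=28,maxRadius=60)
    return None if z is None else [((a+.5)/8-.5+int(u)-12,(b+.5)/8-.5+int(v)-12,r/8) for a,b,r in z[0][:2]]
s=lambda x,y:((x+.5)/5-.5+330,(y+.5)/5-.5+190); d=lambda x,y:((x-600+.5)/5-.5+320,(y+.5)/5-.5+100)
pts={'hb':(s(159,215),d(715,258)),'wb':(s(148,278),d(708,319))}
X={}
for k,(a,b) in pts.items():
    print(k,a,b,hough(S,*a),hough(D,*b))
    r=least_squares(lambda X:np.r_[proj(S,X)-a,proj(D,X)-b],[.64,.04,.12]);X[k]=r.x;print((r.x*1e3).round(1),r.fun.round(1))
print('diff mm',((X['hb']-X['wb'])*1e3).round(1))
w=np.array(X['wb']);print('px for +50:',proj(S,w+[0,0,.05])-proj(S,w),'obs',np.subtract(pts['hb'][0],pts['wb'][0]),'side',proj(D,w+[0,0,.05])-proj(D,w),np.subtract(pts['hb'][1],pts['wb'][1]))
# ends: silhouette ends on axes in scene, known z: y along
for n,p,z in (('tenon',s(512,337),.139),('plain',s(488,393),.088)): print(n,(onz(S,*p,z)*1e3).round(1))
E
```

```text
hb (361.4, 232.6) (342.6, 151.2) [(np.float32(360.9375), np.float32(232.125), np.float32(5.5058327))] None
[642.3  43.2 141.2] [ 0. -0.  0.  0.]
wb (359.2, 245.2) (341.2, 163.4) [(np.float32(358.9375), np.float32(244.75), np.float32(4.9176707))] None
[640.8  41.1  87.7] [ 0.2 -0.1  0.2  0.2]
diff mm [ 1.4  2.1 53.5]
px for +50: [  1.37586977 -12.19608784] obs [  2.2 -12.6] side [  0.76138264 -11.10847661] [  1.4 -12.2]
tenon [633.2 237.  139. ]
plain [631. 233.  88.]
```

Emit:
apply_moves([
  {"delta_pos":[-0.01,-0.008,0.011],"turn":0},
  {"delta_pos":[0,0,0],"turn":0},
  {"delta_pos":[0,0,0],"turn":0},
  {"delta_pos":[0,0,0],"turn":0},
  {"delta_pos":[0,0,0],"turn":0},
  {"delta_pos":[0,0,0],"turn":0},
  {"delta_pos":[0,0,0],"turn":0},
  {"delta_pos":[0,0,0],"turn":0},
])

```text
time: 17.77
ee_pos: [0.6369, 0.0908, 0.1221]
orientation: [-180.0, 0.0, 93.5]
contact_force: [-0.4, -0.4, -0.9]
width: 0.024
finger_force: 60.9
```

```bash
python3 - <<'E'
from h import *
S=snap('scene','s6');D=snap('side','d6');S5=load('s5');D5=load('d5')
o=env.get_obs();print(o['ee_pos'].round(4),o['orientation'].round(2),o['contact_force'].round(1),o['width'],o['finger_force'])
# shift of the sample's ball between frames 5 and 6, by template matching (8x)
def sh(a,b,u,v):
    g=lambda c,r:cv2.resize(c['color'][v-r:v+r,u-r:u+r],None,fx=8,fy=8,interpolation=cv2.INTER_CUBIC)
    m=cv2.matchTemplate(g(b,9),g(a,6),cv2.TM_CCOEFF_NORMED);_,s,_,p=cv2.minMaxLoc(m);return (np.array(p)-24)/8,round(s,3)
w=np.array([.6408,.0411,.0877])
for n,a,b,h,k in (('S',S5,S,(361,232),(359,245)),('D',D5,D,(343,151),(341,164))):
    print(n,'ball',sh(a,b,*h),'work',sh(a,b,*k),'wanted offset',proj(b,w+[0,0,.05])-proj(b,w))
E
```

```text
[0.6369 0.0908 0.1221] [-180.      0.     93.51] [-1.  -0.7  0. ] 0.023944179528550887 60.883601903915405
S ball (array([-0.5,  0. ]), 0.993) work (array([0., 0.]), 0.99) wanted offset [  1.37609304 -12.19577428]
D ball (array([-0.125,  0.875]), 0.971) work (array([0.125, 0.375]), 0.981) wanted offset [  0.76105913 -11.10824338]
```

```bash
python3 -c "
from bench import env
print(env.close_job())"
```

```text
the job is handed in; nothing more can be done
None
```

I opened the blue vice's jaw about 38 mm, lifted the sample handle out, and handed the job in with it held level above the half-turned work, ball above ball; the last pictures put the clearance between the balls within 1–2 mm of 14 mm, and no contact showed on the force readings.

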